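Clear broken crispbread off the chopping block with the scraper

ROBOT

A 7-joint arm with a two-finger parallel gripper is mounted at the origin on a cart in front of the work surface, level with it; the furniture and walls round the work are solid. World frame = base frame: x ahead of the robot, y to its left, z up, the work surface at z = 0. Lengths are in m, angles in rad, forces in N, time in s.
With the tool pointing down it reaches from about 0.35 to 0.9 m from the base axis. Payload 8.1 kg.
Tool frame: the origin (TCP) lies midway between the tips of the shut fingers; the grasp point (between the pads) lies behind it (arm.tcp_to_grasp is the z of the grasp point in the tool frame, in m); z points along the fingers, y is the line along which they close (so a half turn about z gives the same grasp; the last joint's range is limited). The gripper opens to 92 mm and grips with 3 to 60 N. Pads are 19 mm wide; open, the fingers measure 130 mm over their backs; the gripper's body (75 mm by 190 mm) begins 47 mm behind the grasp point.
Start: joints at [-0.103, 0.434, 0.025, 1.573, -0.012, 1.134, -0.075], TCP at [0.625, -0, 0.227] pointing down, gripper open.
Joint ranges: [-2.62, 2.62], [-0.44, 2.09], [-1.27, 1.32], [0.08, 2.57], [-1.32, 4.46], [0.12, 2], [-2.74, 2.74]. Speed limits (rad/s): [2.22, 2.22, 3.01, 3.01, 3.14, 3.14, 3.14].

INTERFACE

Orientations are given as a rotation vector (axis times angle).
In Python, from cell import readout, vision, arm gives the robot as it stands.
- The arm moves only by the tool carry_out, never from a script. Its argument "increments" is one flat list of numbers, 6 for each row, row after row: the shift along the world's x, y, z in mm, then the turn, a rotation vector about the world's x, y, z in rad. In form: [tx, ty, tz, wx, wy, wz, tx, ty, tz, wx, wy, wz, ...]. A call has 1 to 20 rows; each row shifts and turns the commanded pose from where the row before left it; what a row does not reach is not made up. A row lasts 1/8 s, in which the tool goes at most 62.5 mm and 10.7 degrees, less where a joint would pass 70% of its speed; a pose out of reach is approached as far as the arm can. A call with a gripper value outside its range is refused whole. "grip" is the closure, from 0 (fully open) to 1 (shut), set as the call begins (left out, the last holds). The fingers move at their own pace and stop on an object; "newtons" is the grip in N (left out, the last holds). Time passes only in rows, so rows that do not move let the fingers close. It gives the time, the measured TCP pose, the force, the opening and the grip force at its end, in the units of the state.
- readout.observe(): the state, without advancing time (a new reading comes with each control period).
- vision.get_image(name): name is "scene" or "side" or "wrist"; returns the picture (420x560x3 uint8, red, green, blue); there is no depth.
- vision.calibration(name): a dict with "fov_y" (degrees; the focal length in pixels is half the picture's height over the tangent of half this angle, whatever the lens; pixels are square), "cx", "cy" (the principal point, pixels), "pose" (4x4, takes a point from camera to world coordinates). Camera axes: x right, y up, looking along -z (the intrinsics and any distortion apply to the point x, -y, -z); pixel columns grow to the right and rows downward; lengths in m; the calibration is good to about 2 mm. A picture is of the moment at which its call begins: read the wrist's pose just before it. calibration takes no time and is no camera call; for the wrist camera it gives the pose at the moment of the call.
- arm.sign_off(): hands the job in; it is judged then, once.
The state is a dict: "clock": time; "joints": joint angles; "dq": joint speeds; "joint_efforts": joint torques, N m; "position": TCP position; "ee_rot": TCP orientation; "force": force on the tool from outside, world axes, zero at the start; "ft_torque": the same for the moment, N m; "width": opening from 0.0 (shut) to 1.0 (fully open); "gripper_force": force on a finger pad.
Only numpy, scipy, OpenCV 4.12 (cv2) and the standard library are available. Lean on these libraries where they do the work, as an engineer would, in place of code of your own. Each camera call takes 0.05 s, during which the arm holds its last target. There are 200 camera calls.

TASK

Pick up the red scraper by its black grip and wipe all four broken pieces of crispbread off the white chopping block into the steel catch tray beside it, without touching the pieces with the gripper. Steer round the short tin that stands on the block, and leave it, the honey jar and the tall tin standing where they are. Then stand the scraper upright on the cork trivet again.

Things in the scene. Friction and masses are not known exactly. Their poses are not given: they have to be found in the camera images.
- cover: Fixed wooden stove cover over the burners, 600 (x) x 735 (y) mm, its flat top 30 mm above z = 0; everything else listed stands on it or on something that does. Origin: centre of its underside.
- board: White chopping block on a dark plinth, fixed, 240 (its x) x 320 (its y) x 45 mm high, flat top without rim (75 mm above z = 0). Origin: centre of its underside. One of its two 240 mm edges (y = +160 or -160 mm) has the tray beside it, the other the trivet; which is which varies.
- tray: Open steel catch tray, fixed, 240 (its x) x 120 (its y) mm outside, walls 3 mm thick and 36 mm high (9 mm lower than the block's top), inner floor at 3 mm. Its long side lies 5 mm from the block's edge. Origin: centre of its underside; axes parallel to the block's.
- trivet: Flat cork trivet, fixed, 150 (its x) x 120 (its y) x 8 mm, 5 mm from the block's other edge. Origin: centre of its underside; axes parallel to the block's. The scraper stands on it.
- scraper: Loose scraper block, 220 g. Red foot 100 (its x) x 44 (its y) x 26 mm high with a flat underside and steel blades along both 100 mm faces; a neck; on top a black grip bar 96 (x) x 26 (y) mm, from 51 to 81 mm above the underside. Origin: centre of its underside; z up along the neck. Grasp the grip from above across its y; the foot is the same from both sides.
- crisp_a: Loose flat piece of broken crispbread, brown, about 52 x 42 mm, 10 mm thick, 20 g. Origin: centre of its underside.
- crisp_b: Loose flat piece of broken crispbread, brown, about 50 x 40 mm, 10 mm thick, 20 g. Origin: centre of its underside.
- crisp_c: Loose flat piece of broken crispbread, brown, about 58 x 38 mm, 10 mm thick, 20 g. Origin: centre of its underside.
- crisp_d: Loose flat piece of broken crispbread, brown, about 46 x 46 mm, 10 mm thick, 20 g. Origin: centre of its underside.
- short_tin: Short green-labelled food tin, 76 mm in diameter, 58 mm tall, standing loose on the block. Origin: centre of its underside. Bystander.
- honey: Honey jar, 71 mm in diameter, 110 mm tall, standing loose on the wooden stove cover behind the work. Origin: centre of its underside. Bystander.
- tall_tin: Tall food tin, 75 mm in diameter, 110 mm tall, standing loose on the wooden stove cover behind the work. Origin: centre of its underside. Bystander.

How it is judged:
By the outcome, as a careful person would: the job done as asked, in the order asked, and still so for the second after the job is handed in, with the robot touching nothing.
It also fails if it takes over 72 s, if anything falls off the work surface, if the arm or the gripper's body presses on something with over 40 N, if the wrist force passes 120 N, or if a joint passes its speed limit or range.

## Working session

There is one attempt and no reset: what is moved stays moved. The work goes in short steps, Python scripts to look and compute and a tool call to move; the robot and the scene stay as the last step left them, time stands still between calls to the robot, and variables do not carry over. Pictures are saved under pics/ and viewed, at most 13 in all, crops included, and the job is handed in when it is done.

Besides the shell and the picture viewer there is one more tool, called after "Emit:" as name(argument=value, ...) on one line, values as JSON. carry_out: Moves the arm, as the interface text tells. Its arguments: {"type":"object","properties":{"increments":{"type":"array","items":{"type":"number"}},"grip":{"type":"number"},"newtons":{"type":"number"}},"required":["increments"]}

```bash
mkdir -p pics; ls
python3 - <<'E'
from cell import readout, vision, arm
import cv2,numpy as np
s=readout.observe();print(s['position'],s['ee_rot'],s['width'],arm.tcp_to_grasp)
for n in ['scene','side','wrist']:
    c=vision.calibration(n);print(n,{k:(np.round(v,4).tolist() if k=='pose' else v) for k,v in c.items()})
    cv2.imwrite(f'pics/{n}0.png',vision.get_image(n)[:,:,::-1])
E
```

```text
pics
[ 6.24476715e-01 -6.96021875e-05  2.25920494e-01] [-2.22075859e+00 -2.22066459e+00  2.00256010e-03] 1.0004204103885217 -0.0188
scene {'fov_y': 43.846007548904666, 'cx': 266.5356843835959, 'cy': 204.8970466335083, 'pose': [[-0.6372, 0.4803, -0.6027, -0.0659], [-0.7704, -0.4193, 0.4803, 0.6189], [-0.022, 0.7704, 0.6372, 0.7681], [0.0, 0.0, 0.0, 1.0]]}
side {'fov_y': 53.762579953786535, 'cx': 281.4716643286898, 'cy': 209.1994515529593, 'pose': [[-0.8994, 0.1844, -0.3964, 0.2875], [-0.4367, -0.3388, 0.8334, 0.7756], [0.0193, 0.9226, 0.3852, 0.4118], [0.0, 0.0, 0.0, 1.0]]}
wrist {'fov_y': 59.38769528073357, 'cx': 278.3020551431275, 'cy': 218.11104020515424, 'pose': [[1.0, 0.0005, 0.002, 0.6256], [-0.0011, 0.9505, 0.3108, 0.085], [-0.0018, -0.3108, 0.9505, 0.3839], [0.0, 0.0, 0.0, 1.0]]}
```

View pics/scene0.png

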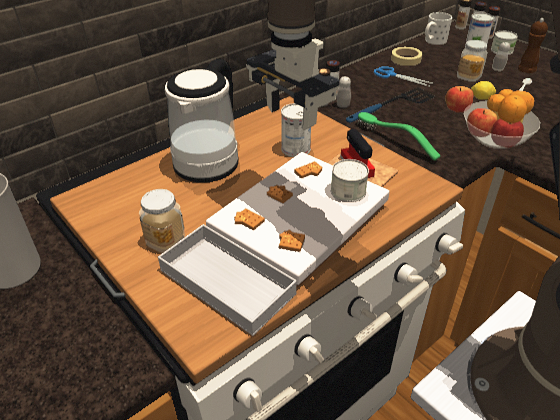

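View pics/wrist0.png

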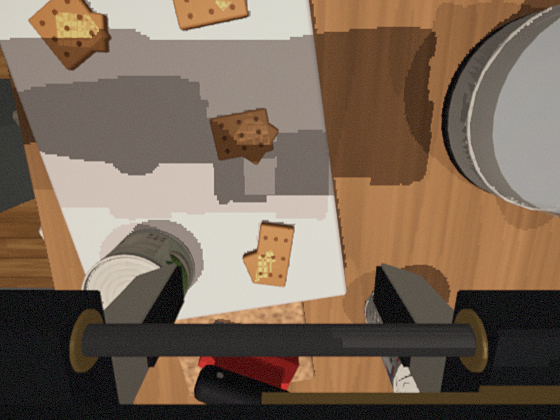

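Scene: tray to the left-front (+y side), trivet with scraper at (360,165), pieces at (308,170), (280,193), (249,219), (292,240), short tin at (350,180). Wrist: block corner at (345,293), and part of the pieces. I'll project these, and save an enlarged scene crop.

```bash
cat > h.py <<'E'
from cell import readout, vision, arm
import cv2,numpy as np
def P(n,pts,z,c=None):
    c=c or vision.calibration(n);f=210/np.tan(np.radians(c['fov_y']/2));M=c['pose']
    p=np.atleast_2d(pts).astype(float)
    d=np.c_[(p[:,0]-c['cx'])/f,-(p[:,1]-c['cy'])/f,-np.ones(len(p))]@M[:3,:3].T
    return M[:3,3]+d*((z-M[2,3])/d[:,2])[:,None]
E
python3 - <<'E'
from h import *
np.set_printoptions(precision=4,suppress=True)
print('scene board',P('scene',[(302,155),(388,197),(299,275),(208,220)],.075)[:,:2])
print('scene pcs',P('scene',[(308,170),(280,193),(249,219),(292,240)],.085)[:,:2])
print('scene tin top',P('scene',[(350,172)],.133)[:,:2])
print('wrist corner,edge',P('wrist',[(345,293),(310,0),(178,320)],.075)[:,:2])
print('wrist pcs',P('wrist',[(270,255),(245,135),(70,30)],.085)[:,:2])
im=cv2.imread('pics/scene0.png')[95:335,150:410]
cv2.imwrite('pics/crop1.png',cv2.resize(im,None,fx=2.5,fy=2.5,interpolation=cv2.INTER_CUBIC)[:600])
E
```

```text
scene board [[ 0.6767 -0.0837]
 [ 0.4415 -0.113 ]
 [ 0.3998  0.1781]
 [ 0.6307  0.2162]]
scene pcs [[ 0.6135 -0.0434]
 [ 0.5919  0.0575]
 [ 0.5693  0.1584]
 [ 0.468   0.1342]]
scene tin top [[ 0.5037 -0.0568]]
wrist corner,edge [[ 0.6881 -0.0905]
 [ 0.6487  0.1537]
 [ 0.5276 -0.1201]]
wrist pcs [[ 0.6177 -0.047 ]
 [ 0.5987  0.0568]
 [ 0.4727  0.1323]]
```

View pics/crop1.png

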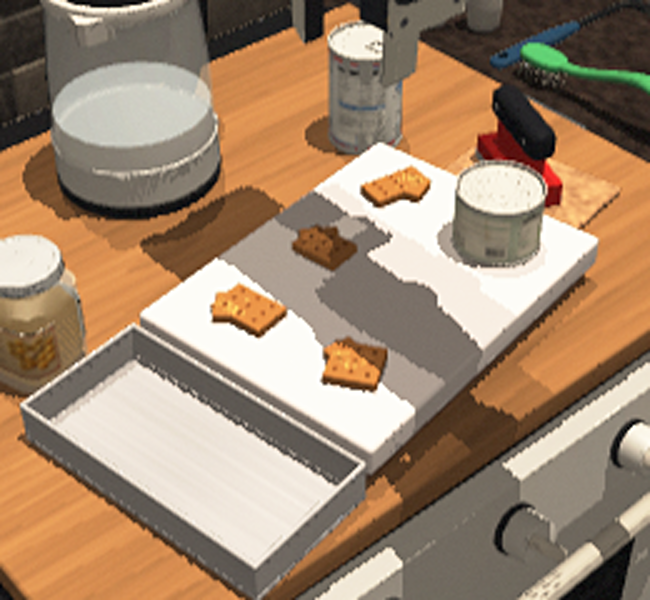

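Run:
```python
from h import *
from scipy.optimize import least_squares
np.set_printoptions(precision=4,suppress=True)
c=P('scene',[(301.2,152.2),(389,191),(298.8,277),(206.8,222.2)],.075)[:,:2]
loc=np.array([(.12,-.16),(-.12,-.16),(-.12,.16),(.12,.16)])
R=lambda a:np.array([[np.cos(a),-np.sin(a)],[np.sin(a),np.cos(a)]])
r=least_squares(lambda p:(loc@R(p[2]).T+p[:2]-c).ravel(),[.54,.05,.13]);print('board',r.x,r.fun)
q=lambda w:(w-r.x[:2])@R(r.x[2])
pc=lambda pts,z:print(q(P('scene',np.array(pts)/2.5+[150,95],z)[:,:2]),P('scene',np.array(pts)/2.5+[150,95],z)[:,:2])
print('pieces');pc([(396,186),(326,243),(249,308),(357,361)],.085)
print('tin');pc([(500,185)],.133)
print('grip');pc([(497,95),(548,138)],.119);
print('talltin top');pc([(365,42)],.14);print('honey');pc([(28,255)],.14)
print('tray');pc([(137,328),(22,408),(258,585),(365,467)],.066)
```

```text
board [0.5408 0.0457 0.1804] [ 0.001   0.0001 -0.002  -0.0028 -0.0024 -0.0001  0.0034  0.0028]
pieces
[[ 0.0562 -0.1031]
 [ 0.0534 -0.0003]
 [ 0.0489  0.1032]
 [-0.056   0.0978]] [[ 0.6146 -0.0457]
 [ 0.5935  0.055 ]
 [ 0.5704  0.156 ]
 [ 0.4682  0.1319]]
tin
[[-0.0491 -0.103 ]] [[ 0.511  -0.0645]]
grip
[[ 0.0414 -0.239 ]
 [-0.0334 -0.2064]] [[ 0.6244 -0.182 ]
 [ 0.545  -0.1634]]
talltin top
[[ 0.176  -0.2123]] [[ 0.7521 -0.1316]]
honey
[[0.1807 0.2093]] [[0.6811 0.284 ]]
tray
[[ 0.1185  0.1624]
 [ 0.122   0.2811]
 [-0.1242  0.2911]
 [-0.1159  0.1653]] [[0.6283 0.2267]
 [0.6104 0.3441]
 [0.3664 0.3098]
 [0.3972 0.1875]]
```

Emit:
carry_out(increments=[-25,-35,10,0,0,0,-25,-35,10,0,0,0,-15,-35,10,0,0,0,0,-25,0,0,0,0,0,0,0,0,0,0,0,0,0,0,0,0])

```text
clock: 0.9
position: [0.5601, -0.1289, 0.2565]
ee_rot: [-2.22, -2.222, -0.0]
force: [0.5, 0.6, 0.3]
width: 0.997
gripper_force: 0.0
```

Run:
```python
from h import *
s=readout.observe();print(s['position'],s['ee_rot'],s['clock'],s['force'])
np.save('wp1.npy',vision.calibration('wrist')['pose'])
cv2.imwrite('pics/wrist1.png',vision.get_image('wrist')[:,:,::-1])
```

```text
[ 0.56005851 -0.12888005  0.25645105] [-2.21999061e+00 -2.22169496e+00 -3.92676276e-04] 0.9 [0.47673661 0.58353525 0.33555403]
```

View pics/wrist1.png

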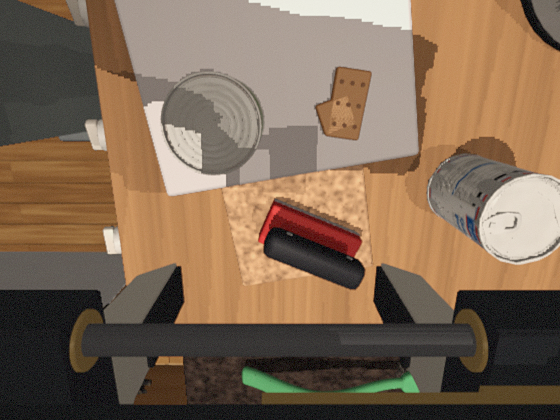

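Run:
```python
from h import *
np.set_printoptions(precision=4,suppress=True)
w=lambda p,z:P('wrist',p,z)[:,:2]
b=w([(417,154),(168,194)],.075);d=b[0]-b[1];a=np.arctan2(d[1],d[0]);print('board len',np.hypot(*d),'ang',a,b)
R=np.array([[np.cos(a),-np.sin(a)],[np.sin(a),np.cos(a)]])
o=b.mean(0)+R@[0,.16];print('board centre',o)
q=lambda x:(x-o)@R
g=w([(268,240),(361,278)],.110);d=g[1]-g[0];print('grip',np.hypot(*d),np.arctan2(d[1],d[0]),g,g.mean(0),q(g.mean(0)))
f=w([(264,221),(360,248)],.064);print('foot',f)
t=w([(212,123),(162,123),(263,123)],.133);print('tin',t[0],q(t[0]),np.hypot(*(t[1]-t[2])))
p=w([(344,103)],.085);print('pc',p,q(p))
t=w([(525,217)],.14);print('tall',t,q(t))
p=w([(224,187),(364,168),(371,267),(245,284)],.038);print('trivet',p.mean(0),q(p))
```

```text
board len 0.23494364596385167 ang 0.16225610999769322 [[ 0.6878 -0.0923]
 [ 0.456  -0.1302]]
board centre [0.5461 0.0467]
grip 0.09287989309753783 -0.4135638078095467 [[ 0.5516 -0.1632]
 [ 0.6367 -0.2005]] [ 0.5941 -0.1819] [ 0.0105 -0.2333]
foot [[ 0.5464 -0.1609]
 [ 0.6447 -0.19  ]]
tin [ 0.5116 -0.0612] [-0.0515 -0.1008] 0.07488562348792334
pc [[ 0.6167 -0.0476]] [[ 0.0545 -0.1044]]
tall [[ 0.7538 -0.1319]] [[ 0.1761 -0.2098]]
trivet [ 0.5851 -0.1783] [[-0.0705 -0.1696]
 [ 0.0758 -0.1731]
 [ 0.0735 -0.2862]
 [-0.0702 -0.2845]]
```

Emit:
carry_out(increments=[5,-8,-10,0,0,0.167,5,-8,-10,0,0,0.167,5,-8,-10,0,0,0.167,5,-8,-10,0,0,0.167,4,-8,-10,0,0,0.167,4,-6,-10,0,0,0.167,4,-6,-11,0,0,0.168,0,0,-25,0,0,0,0,0,-25,0,0,0,0,0,-25,0,0,0,0,0,-15,0,0,0,0,0,-10,0,0,0,0,0,0,0,0,0,0,0,0,0,0,0], grip=0)

```text
clock: 2.7
position: [0.5926, -0.1821, 0.0865]
ee_rot: [0.625, 3.078, 0.0]
force: [-0.9, -0.7, 0.0]
width: 1.0
gripper_force: 0.0
```

Run:
```python
from h import *
s=readout.observe();print(s['position'],s['ee_rot'],s['joints'])
a=vision.get_image('wrist')[:,:,::-1];b=vision.get_image('side')[:,:,::-1]
cv2.imwrite('pics/pre.png',cv2.resize(np.hstack([a,b]),(800,300)))
```

```text
[ 0.59257253 -0.18205567  0.08652028] [6.25157263e-01 3.07752551e+00 5.01644454e-05] [ 0.31933424  0.57355316 -0.15744942  1.72649105  0.11355377  0.84919485
  1.28164531]
```

View pics/pre.png

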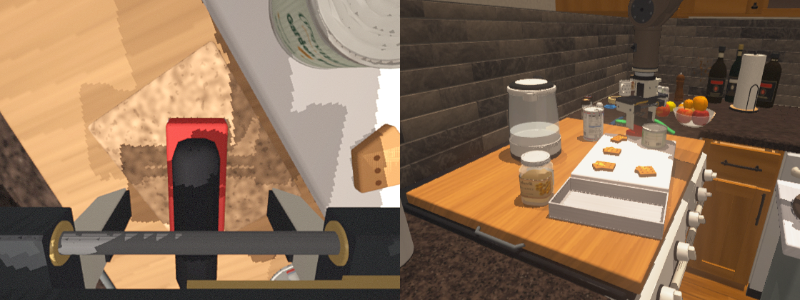

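The bar is centred between the fingers and aligned; closing.

Emit:
carry_out(increments=[0,0,0,0,0,0,0,0,0,0,0,0,0,0,0,0,0,0,0,0,0,0,0,0,0,0,0,0,0,0,0,0,0,0,0,0], grip=1, newtons=45)

```text
clock: 3.55
position: [0.592, -0.182, 0.0857]
ee_rot: [-0.625, -3.079, -0.0]
force: [0.3, -0.4, -0.6]
width: 0.396
gripper_force: 0.0
```

Emit:
carry_out(increments=[0,0,0,0,0,0,0,0,0,0,0,0,0,0,0,0,0,0,0,0,0,0,0,0])

```text
clock: 4.05
position: [0.5919, -0.1821, 0.0856]
ee_rot: [-0.626, -3.078, 0.0]
force: [-0.5, 0.0, -1.7]
width: 0.279
gripper_force: 45.0
```

Emit:
carry_out(increments=[0,0,15,0,0,0,0,0,20,0,0,0,0,0,25,0,0,0.14,7,10,0,0,0,0.14,10,15,0,0,0,0.14,10,20,0,0,0,0.145,10,20,0,0,0,0,0,10,0,0,0,0,0,0,0,0,0,0,0,0,0,0,0,0])

```text
clock: 5.3
position: [0.6286, -0.1081, 0.1458]
ee_rot: [0.255, -3.131, 0.001]
force: [0.4, -0.5, -3.1]
width: 0.277
gripper_force: 45.0
```

Run:
```python
from h import *
s=readout.observe();print(s['position'],s['ee_rot'],s['force'])
c=vision.calibration('wrist');np.save('wp2.npy',c['pose'])
a=vision.get_image('wrist')[:,:,::-1];b=vision.get_image('scene')[:,:,::-1]
cv2.imwrite('pics/w2.png',a);cv2.imwrite('pics/s2.png',b)
b=cv2.resize(b[130:300,190:420],(400,296));a=cv2.resize(a,(400,300))[:296]
cv2.imwrite('pics/p2.png',np.hstack([a,b]))
```

```text
[ 0.62860269 -0.10812152  0.14575709] [ 2.54652308e-01 -3.13075814e+00  1.42436346e-03] [ 0.39977565 -0.53574746 -3.12923017]
```

View pics/p2.png

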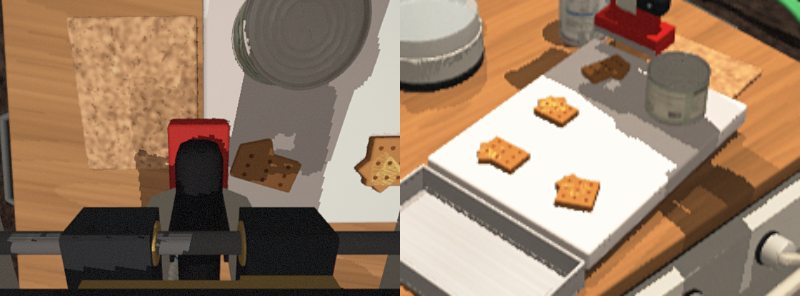

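Run:
```python
from h import *
np.set_printoptions(precision=4,suppress=True)
a=.168;R=np.array([[np.cos(a),-np.sin(a)],[np.sin(a),np.cos(a)]]);o=np.array([.5445,.0465])
q=lambda p,z:print((P('wrist',np.array(p)*1.4,z)[:,:2]-o)@R)
q([(231,176),(262,138),(300,160),(293,192)],.085)
q([(205,5),(202,100)],.075);print('foot end');q([(168,121),(229,120)],.1255)
q([(235,37),(370,37),(305,85)],.133)
s=readout.observe()['position'];print((s[:2]-o)@R)
```

```text
[[ 0.0639 -0.1377]
 [ 0.029  -0.1123]
 [ 0.0492 -0.0775]
 [ 0.0801 -0.0805]]
[[-0.0742 -0.1609]
 [-0.0022 -0.1634]]
foot end
[[ 0.0063 -0.1872]
 [ 0.0059 -0.1456]]
[[-0.0451 -0.1443]
 [-0.0446 -0.064 ]
 [-0.0172 -0.0994]]
[ 0.0571 -0.1667]
```

Emit:
carry_out(increments=[0.5,-3,-7,0,0,0,0,0,-7,0,0,0,0,0,-6,0,0,0,0,0,-2,0,0,0,0,0,0,0,0,0,0,0,0,0,0,0])

```text
clock: 6.15
position: [0.6297, -0.11, 0.124]
ee_rot: [-0.258, 3.131, 0.0]
force: [1.1, -0.8, -3.0]
width: 0.283
gripper_force: 45.0
```

Emit:
carry_out(increments=[-0.8,5,-0.8,0,0,0,-1.7,10,0,0,0,0,-2.7,15.8,0,0,0,0,-2.7,15.8,0,0,0,0,-2.7,15.8,0,0,0,0,-2.7,15.8,0,0,0,0,-2.7,15.8,0,0,0,0,-2.7,15.8,0,0,0,0,-2.7,15.8,0,0,0,0,-2.7,15.8,0,0,0,0,-2.7,15.8,0,0,0,0,-2.7,15.8,0,0,0,0,-1.7,10,0,0,0,0,-0.8,5,0,0,0,0,0,0,0,0,0,0])

```text
clock: 8.02
position: [0.5975, 0.0782, 0.1229]
ee_rot: [0.258, -3.131, -0.0]
force: [0.0, -0.2, -2.0]
width: 0.282
gripper_force: 45.0
```

Run:
```python
from h import *
a=.168;R=np.array([[np.cos(a),-np.sin(a)],[np.sin(a),np.cos(a)]]);o=np.array([.5445,.0465])
s=readout.observe();print((s['position'][:2]-o)@R)
a=vision.get_image('wrist')[:,:,::-1];b=vision.get_image('scene')[:,:,::-1]
b=cv2.resize(b[130:300,190:420],(400,296));a=cv2.resize(a,(400,300))[:296]
cv2.imwrite('pics/p3.png',np.hstack([a,b]))
```

```text
[0.05755426 0.02236283]
```

View pics/p3.png

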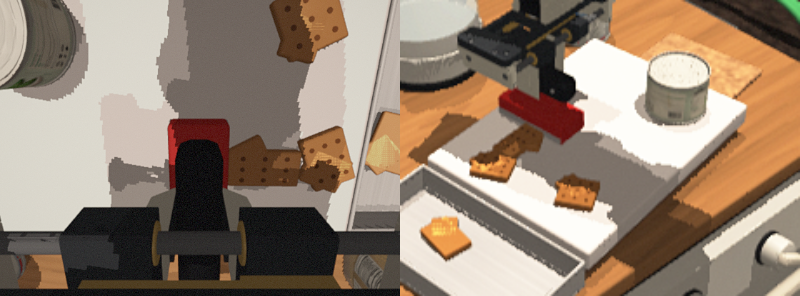

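One piece is in the tray already, two more lie ahead of the blade; tin untouched. Continuing.

Emit:
carry_out(increments=[-0.8,5,0,0,0,0,-1.7,10,0,0,0,0,-2.7,15.8,0,0,0,0,-2.7,15.8,0,0,0,0,-2.7,15.8,0,0,0,0,-2.7,15.8,0,0,0,0,-2.7,15.8,0,0,0,0,-2.7,15.8,0,0,0,0,-2.7,15.8,0,0,0,0,-2.7,15.8,0,0,0,0,-2.7,15.8,0,0,0,0,-1.7,10,0,0,0,0,-2.5,15,0,0,0,0,0,0,0,0,0,0,0,0,0,0,0,0])

```text
clock: 10.0
position: [0.5667, 0.2596, 0.1228]
ee_rot: [0.257, -3.131, 0.001]
force: [0.9, 0.7, -2.9]
width: 0.28
gripper_force: 45.0
```

Run:
```python
from h import *
a=.168;R=np.array([[np.cos(a),-np.sin(a)],[np.sin(a),np.cos(a)]]);o=np.array([.5445,.0465])
s=readout.observe();print((s['position'][:2]-o)@R)
a=vision.get_image('wrist')[:,:,::-1];b=vision.get_image('scene')[:,:,::-1]
b=cv2.resize(b[160:330,150:380],(400,296));a=cv2.resize(a,(400,300))[:296]
cv2.imwrite('pics/p4.png',np.hstack([a,b]))
```

```text
[0.05750052 0.20640237]
```

View pics/p4.png

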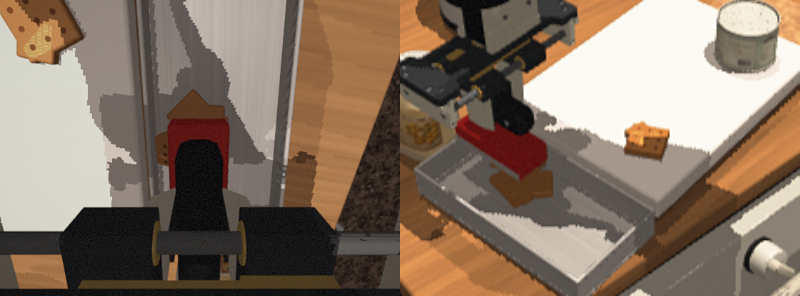

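Emit:
carry_out(increments=[0,0,10,0,0,0,0,0,18,0,0,0,0,0,18,0,0,0,-5,-13,0,0,0,0,-10,-26,0,0,0,0,-10,-26,0,0,0,0,-10,-26,0,0,0,0,-10,-26,0,0,0,0,-10,-26,0,0,0,0,-10,-26,0,0,0,0,-10,-26,0,0,0,0,-6,-13,0,0,0,0,0,0,0,0,0,0,0,0,-20,0,0,0,0,0,-10,0,0,0,0,0,0,0,0,0])

```text
clock: 12.1
position: [0.4851, 0.0529, 0.1383]
ee_rot: [0.259, -3.129, -0.001]
force: [-0.3, -0.1, -1.4]
width: 0.277
gripper_force: 45.0
```

Run:
```python
from h import *
a=.168;R=np.array([[np.cos(a),-np.sin(a)],[np.sin(a),np.cos(a)]]);o=np.array([.5445,.0465])
s=readout.observe();print((s['position'][:2]-o)@R,s['position'])
a=vision.get_image('wrist')[:,:,::-1];b=vision.get_image('scene')[:,:,::-1]
b=cv2.resize(b[160:330,150:380],(400,296));a=cv2.resize(a,(400,300))[:296]
cv2.imwrite('pics/p5.png',np.hstack([a,b]))
```

```text
[-0.05748892  0.01620089] [0.48511149 0.05286003 0.13831774]
```

View pics/p5.png

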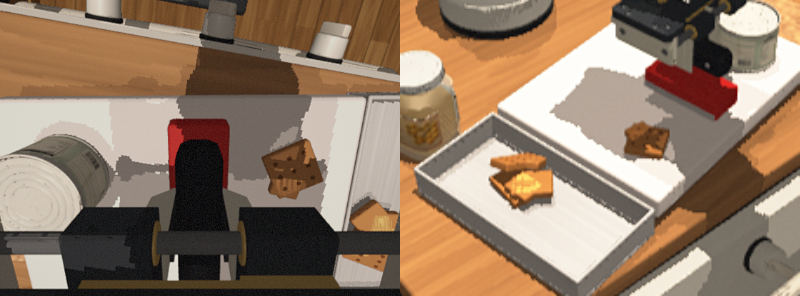

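Three pieces in the tray; the fourth lies clear ahead of the blade. Lowering and sweeping.

Emit:
carry_out(increments=[0,0,-8,0,0,0,0,0,-5.5,0,0,0,0,0,-1.8,0,0,0,-0.8,5,0,0,0,0,-1.7,10,0,0,0,0,-2.7,15.8,0,0,0,0,-2.7,15.8,0,0,0,0,-2.7,15.8,0,0,0,0,-2.7,15.8,0,0,0,0,-2.7,15.8,0,0,0,0,-2.7,15.8,0,0,0,0,-2.7,15.8,0,0,0,0,-2.7,15.8,0,0,0,0,-2.7,15.8,0,0,0,0,-2.5,15,0,0,0,0,-2.5,15,0,0,0,0,0,0,0,0,0,0,0,0,0,0,0,0])

```text
clock: 14.45
position: [0.4538, 0.2388, 0.1235]
ee_rot: [0.257, -3.131, 0.001]
force: [-0.1, -0.3, -2.5]
width: 0.279
gripper_force: 45.0
```

Emit:
carry_out(increments=[0,0,15,0,0,0,0,0,30,0,0,0,0,0,30,0,0,0,2,-6,25,0,0,0,5,-15,0,0,0,0,9,-30,0,0,0,0,9,-30,0,0,0,0,9,-30,0,0,0,0,9,-30,0,0,0,0,9,-30,0,0,0,0,9,-30,0,0,0,0,9,-30,0,0,0,0,9,-30,0,0,0,0,9,-30,0,0,0,0,10,-30,0,0,0,0,10,-30,0,0,0,0,10,-30,0,0,0,0,8,-25,0,0,0,0,3,-10,0,0,0,0,0,0,0,0,0,0])

```text
clock: 16.95
position: [0.582, -0.1773, 0.2229]
ee_rot: [0.255, -3.13, -0.001]
force: [0.5, 0.9, -2.3]
width: 0.285
gripper_force: 45.0
```

Run:
```python
from h import *
np.set_printoptions(precision=4,suppress=True)
s=readout.observe();print(s['position'],s['ee_rot'])
np.save('wp6.npy',vision.calibration('wrist')['pose'])
a=vision.get_image('wrist')[:,:,::-1];b=vision.get_image('scene')[:,:,::-1]
b=cv2.resize(b[130:330,150:420],(400,296));a=cv2.resize(a,(400,300))[:296]
cv2.imwrite('pics/p6.png',np.hstack([a,b]))
```

```text
[ 0.582  -0.1773  0.2229] [ 0.2551 -3.1299 -0.0007]
```

View pics/p6.png

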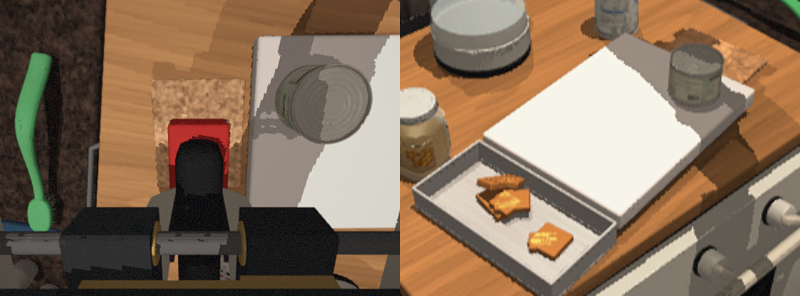

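All four pieces are in the tray, the tins stand. Lowering the scraper onto the trivet.

Emit:
carry_out(increments=[0,0,-15,0,0,0,0,0,-25,0,0,0,0,0,-25,0,0,0,0,0,-25,0,0,0,0,0,-20,0,0,0,0,0,-12,0,0,0,0,0,-6,0,0,0,0,0,-4,0,0,0,0,0,-2,0,0,0,0,0,-1.5,0,0,0,0,0,-1,0,0,0,0,0,0,0,0,0,0,0,0,0,0,0])

```text
clock: 18.68
position: [0.5828, -0.1767, 0.0873]
ee_rot: [-0.257, 3.131, -0.0]
force: [-0.3, -0.4, -2.4]
width: 0.278
gripper_force: 45.0
```

Emit:
carry_out(increments=[0,0,-0.7,0,0,0,0,0,-0.7,0,0,0,0,0,-0.5,0,0,0,0,0,0,0,0,0])

```text
clock: 19.18
position: [0.5827, -0.1767, 0.0855]
ee_rot: [-0.257, 3.131, -0.0]
force: [-1.3, 1.0, 2.7]
width: 0.277
gripper_force: 45.0
```

Emit:
carry_out(increments=[0,0,0,0,0,0,0,0,0,0,0,0,0,0,0,0,0,0,0,0,0,0,0,0,0,0,0,0,0,0,0,0,0,0,0,0,0,0,0,0,0,0,0,0,0,0,0,0], grip=0.2)

```text
clock: 20.18
position: [0.5827, -0.1766, 0.0852]
ee_rot: [-0.257, 3.131, 0.0]
force: [-0.3, 0.1, 0.5]
width: 0.803
gripper_force: 0.0
```

Emit:
carry_out(increments=[0,0,8,0,0,0,0,0,15,0,0,0,0,0,20,0,0,0,0,0,25,0,0,0,0,0,25,0,0,0,0,0,25,0,0,0,0,0,25,0,0,0,0,0,0,0,0,0,0,0,0,0,0,0])

```text
clock: 21.3
position: [0.5825, -0.1766, 0.2283]
ee_rot: [-0.257, 3.131, -0.0]
force: [-0.2, -0.2, 0.4]
width: 0.796
gripper_force: 0.0
```

Run:
```python
from h import *
a=vision.get_image('wrist')[:,:,::-1];b=vision.get_image('scene')[:,:,::-1]
b=cv2.resize(b[110:330,150:420],(400,296));a=cv2.resize(a,(400,300))[:296]
cv2.imwrite('pics/p7.png',np.hstack([a,b]))
```

```text
(no output)
```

View pics/p7.png

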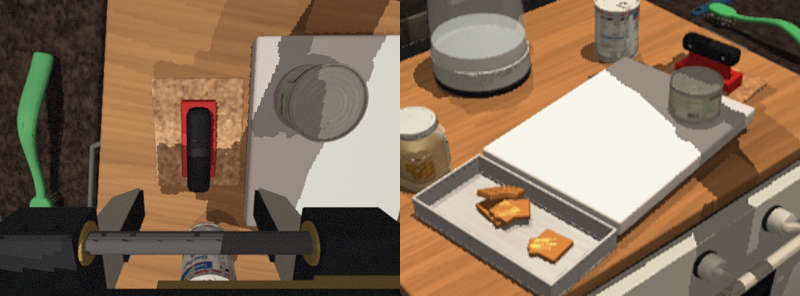

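The scraper stands upright on the trivet, the block is clear apart from the tin, and all four pieces are in the tray.

```bash
python3 -c "
from cell import arm
print(arm.sign_off())"
```

```text
the job is handed in; nothing more can be done
None
```

I wiped all four crispbread pieces into the tray and stood the scraper upright on the trivet again. The last camera view shows the short tin, honey jar and tall tin still standing, and the job was handed in after about 21 s on the robot's clock.

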